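# Mesh the sanding drum onto the splined spindle

## Task

Mount the sanding drum on the upright splined spindle: lower it over the spindle's nose, rock it round under light pressure until the teeth mesh, and slide it fully home onto the shoulder, then let go of it. Never press or twist hard (more than about 6 kg of force would chip the teeth), and leave the other things on the table where they are.

Things in the scene. Friction and masses are not known exactly. Their poses are not given: they have to be found in the camera images.
- drum_center (a point): Loose sanding drum, 0.3 kg, standing upright on the table: brown abrasive cylinder 60 mm in diameter, 60 mm high, with a plain round metal collar 36 mm in diameter and 25 mm high on top (85 mm in all). Grip it by the collar, at any yaw. This point is on its axis half-way up, 42.5 mm above its underside; z is the drum's axis.
- drum_bore (a point): Centre of the drum's open underside. The lowest 14 mm of the bore have six inward teeth, 60 degrees apart, 5.8 mm wide, tips on a 26 mm circle (one points along x); above them the bore is plain, 42 mm wide, to 54 mm from the underside.
- seat (a point): Centre of the flat round shoulder, 68 mm across and 46 mm above the table, of the spindle unit: a grey gearbox (foot 124 x 108 mm) fixed to the table, its motor lying behind. The drum's underside rests on the shoulder when home (drum_center then 42.5 mm above this point). The steel spindle rises from here along z; it is locked and does not turn.
- spline_end (a point): On the spindle's axis, 24 mm above the shoulder: the flat square upper end of its six outward teeth (6 mm wide, 35 mm over the tips, core 24 mm in diameter, from shoulder to here). These axes turn with the gearbox; the angle at which the teeth stand differs every time and is not given by them. While the teeth do not mesh, the drum's underside stands here.
- nose_top (a point): Top of the spindle's toothless nose, 40 mm above the shoulder: 24 mm in diameter up to 30 mm above the shoulder, then tapering to 10 mm at this point. The teeth mesh where outward ones lie mid-way between inward ones, every 60 degrees, with a play of about 4 degrees and 1 mm either side.
- dust_brush: bystander: wooden hand brush lying between the drum and the spindle unit, 202 x 38 x 43 mm, origin under its centre
- primer_can: bystander: grey spray can standing at the back, 65 mm diameter, 170 mm high, origin under its centre
- carton: bystander: small carton at the back, 65 x 100 x 45 mm, origin under its centre
- screw_jar: bystander: white jar with a red lid at the back, 64 mm diameter, 82 mm high, origin under its centre
Not all that is in view belongs to the job. There is more than one size of the part that bears drum_center; the job needs the smaller.

How it is judged:
By the outcome, as a careful person would: the job done as asked, in the order asked, and still so for the second after the job is handed in, with the robot touching nothing.
It also fails if it takes over 48 s, if anything falls off the work surface, if the arm or the gripper's body presses on something with over 40 N, if the wrist force passes 120 N, or if a joint passes its speed limit or range.

## Robot

A 7-joint arm with a two-finger parallel gripper is mounted at the origin on a cart in front of the work surface, level with it; the furniture and walls round the work are solid. World frame = base frame: x ahead of the robot, y to its left, z up, the work surface at z = 0. Lengths are in m, angles in rad, forces in N, time in s.
With the tool pointing down it reaches from about 0.35 to 0.9 m from the base axis. Payload 8.1 kg.
Tool frame: the origin (TCP) lies at the centre of the arm's flange, where the gripper is bolted on; the fingertips stand 178 mm ahead of it and the grasp point (between the pads) lies 159 mm ahead of it; z points along the fingers, y is the line along which they close (so a half turn about z gives the same grasp; the last joint's range is limited). The gripper opens to 92 mm and grips with 3 to 60 N. Pads are 19 mm wide; open, the fingers measure 130 mm over their backs; the gripper's body (75 mm by 190 mm) begins 47 mm behind the grasp point.
Start: joints at [1.003, 0.434, 0.025, 1.573, -0.012, 1.134, -0.075], TCP at [0.28, -0.559, 0.405] pointing down, gripper open.
Joint ranges: [-2.62, 2.62], [-0.44, 2.09], [-1.27, 1.32], [0.08, 2.57], [-1.32, 4.46], [0.12, 2], [-2.74, 2.74]. Speed limits (rad/s): [2.22, 2.22, 3.01, 3.01, 3.14, 3.14, 3.14].

## Interface

Orientations are given as a rotation vector (axis times angle).
In Python, from cell import arm gives the robot as it stands. The module is installed in compiled form; this text tells all that it offers.
- The arm moves only by the shell command python3 -m inch 'ROWS' [FORCE]. ROWS is text: rows parted by semicolons, each of 5 numbers parted by spaces: the shift along the tool's x, y, z in m, then the turn about the tool's z in rad, then the finger opening in m, from 0 to 0.0918. In form: x y z roll fingers; .... A call has 1 to 5 rows; each row is the pose to reach, as a shift and turn from the pose commanded when the call began, along the tool's axes at that moment; what a row does not reach only later rows make up. A row lasts 1/10 s, in which the tool goes at most 50 mm and 8.59 degrees, less where a joint would pass 70% of its speed; a pose out of reach is approached as far as the arm can. A call with a gripper value outside its range is refused whole. The fingers move at their own pace and stop on an object; FORCE is the grip in N (left out, the last holds). Time passes only in rows, so rows that repeat a pose let the fingers close. It gives the time, the measured TCP pose, the force, the opening and the grip force at its end, in the units of the state.
- arm.observe(): the state, without advancing time (a new reading comes with each control period).
- arm.get_image(name): name is "side" or "top" or "wrist"; returns the picture (384x512x3 uint8, red, green, blue); there is no depth.
- arm.get_calibration(name): a dict with "intrinsics" (3x3 intrinsics, pixels), "pose" (4x4, takes a point from camera to world coordinates). Camera axes: x right, y up, looking along -z (the intrinsics and any distortion apply to the point x, -y, -z); pixel columns grow to the right and rows downward; lengths in m; the calibration is good to about 2 mm. A picture is of the moment at which its call begins: read the wrist's pose just before it. get_calibration takes no time and is no camera call; for the wrist camera it gives the pose at the moment of the call.
- arm.sign_off(): hands the job in; it is judged then, once.
Trained networks look in the newest picture that a camera, given by its name, has taken for a name from the list of things; names that differ only in an ending like _2 or _b are one class to them, and where a whole thing is asked for, a point or a joint stands for the part that bears it (a point fixed in the world has none). Each returns a list of dicts, best first, with "conf" (0 to 1); they miss things now and then, are a little off and sometimes report something else, mostly with a low value. They report only what shows in the picture. A call takes as long as a camera call. They do not tell look-alikes from the thing itself.
- arm.look_for(camera, query): "point" ([row, column] in pixels, amid what is visible of it).
- arm.silhouettes(camera, query): "region" (384x512 bool, what is visible of it) and "point" ([row, column] in pixels, amid what is visible of it).
- arm.place_of(camera, query): "point" ([row, column] in pixels: a listed point, or the origin of a listed thing).
The state is a dict: "clock": time; "joints": joint angles; "dq": joint speeds; "joint_efforts": joint torques, N m; "position": TCP position; "ee_rot": TCP orientation; "force": force on the tool from outside, world axes, zero at the start; "ft_torque": the same for the moment, N m; "width": opening from 0.0 (shut) to 1.0 (fully open); "gripper_force": force on a finger pad.
Only numpy, scipy, OpenCV 4.12 (cv2) and the standard library are available. Lean on these libraries where they do the work, as an engineer would, in place of code of your own. Each camera call takes 0.05 s, during which the arm holds its last target. There are 200 camera calls.

## Working session

There is one attempt and no reset: what is moved stays moved. The work goes in short steps, Python scripts to look and compute and a shell command to move; the robot and the scene stay as the last step left them, time stands still between calls to the robot, and variables do not carry over. Pictures are saved under pics/ and viewed, at most 10 in all, crops included, and the job is handed in when it is done.

```bash
mkdir -p pics
cat > h.py <<'E'
import numpy as np,cv2
from cell import arm
def snap(n,f):
    im=arm.get_image(n); cv2.imwrite('pics/'+f,im[:,:,::-1]); return im
def ray(n,rc):
    c=arm.get_calibration(n);K=np.array(c['intrinsics']);P=np.array(c['pose'])
    d=np.linalg.inv(K)@[rc[1],rc[0],1]; d=P[:3,:3]@[d[0],-d[1],-d[2]]
    return P[:3,3],d
def at(n,rc,z):
    o,d=ray(n,rc); return o+d*(z-o[2])/d[2]
def proj(n,p):
    c=arm.get_calibration(n);K=np.array(c['intrinsics']);P=np.array(c['pose'])
    q=P[:3,:3].T@(np.array(p)-P[:3,3]); q=K@[q[0],-q[1],-q[2]]; return q[1]/q[2],q[0]/q[2]
E
python3 - <<'E'
from h import *
np.set_printoptions(precision=4,suppress=True)
a=snap('top','t0.png');b=snap('side','s0.png')
cv2.imwrite('pics/both.png',cv2.resize(np.vstack([a,b])[:,:,::-1],(400,600)))
print(arm.observe())
for n in('top','side'):
    print(n,{k:np.array(v) for k,v in arm.get_calibration(n).items()})
    for q,z in (('drum_center',.0425),('drum_bore',0),('nose_top',.086),('spline_end',.07),('seat',.046)):
        for r in arm.place_of(n,q): print(n,q,round(r['conf'],2),np.round(r['point'],1),at(n,r['point'],z))
E
```

```text
{'clock': 0.1, 'joints': array([ 1.0034,  0.4352,  0.025 ,  1.574 , -0.0116,  1.134 , -0.0751]), 'dq': array([ 0.0015, -0.0016, -0.0007, -0.0025,  0.    , -0.0001, -0.0006]), 'joint_efforts': array([  0.003 , -66.9122,   0.9878, -31.5146,  -0.0605,   0.0374,
         0.0001]), 'position': array([ 0.28  , -0.5585,  0.404 ]), 'ee_rot': array([-3.0559, -0.7231,  0.0007]), 'force': array([ 0.232 ,  0.1208, -0.5148]), 'ft_torque': array([-0.0072, -0.0143, -0.0072]), 'gripper_force': 0.0, 'width': 0.9970735021169712}
top {'intrinsics': array([[364.1532,   0.    , 251.8215],
       [  0.    , 364.1532, 195.5216],
       [  0.    ,   0.    ,   1.    ]]), 'pose': array([[ 0.0046,  0.9942, -0.1076,  0.4947],
       [-0.9996,  0.0076,  0.0273,  0.0044],
       [ 0.028 ,  0.1075,  0.9938,  0.9455],
       [ 0.    ,  0.    ,  0.    ,  1.    ]])}
top drum_center 0.86 [251.3 308.1] [ 0.4553 -0.1599  0.0425]
top drum_center 0.66 [201.6 308.2] [ 0.5783 -0.1616  0.0425]
top drum_bore 0.96 [200.6 305.5] [ 0.5848 -0.1623  0.    ]
top drum_bore 0.88 [255.7 308.6] [ 0.4422 -0.1688  0.    ]
top nose_top 0.
[... 299 characters left out ...]
y([[ 0.9593,  0.1124, -0.2591,  0.397 ],
       [-0.2823,  0.3612, -0.8887, -0.7989],
       [-0.0063,  0.9257,  0.3782,  0.4035],
       [ 0.    ,  0.    ,  0.    ,  1.    ]])}
side drum_center 0.93 [233.6 246.9] [ 0.5809 -0.1429  0.0425]
side drum_center 0.64 [176.7 173.5] [0.4755 0.2501 0.0425]
side drum_center 0.58 [248.  185.9] [ 0.4559 -0.1644  0.0425]
side drum_bore 0.58 [270.6 187.3] [ 0.4541 -0.1754  0.    ]
side nose_top 0.89 [176.4 173.2] [0.4656 0.1262 0.086 ]
side nose_top 0.64 [230.3 198. ] [ 0.4781 -0.1839  0.086 ]
side spline_end 0.72 [182.8 176.2] [0.4713 0.1212 0.07  ]
side seat 0.73 [193.1 176.9] [0.47   0.1112 0.046 ]
side seat 0.39 [249.6 325.5] [ 0.6997 -0.2514  0.046 ]
```

View pics/both.png

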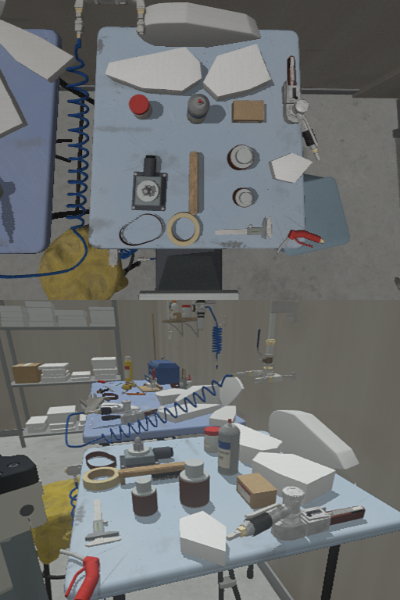

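Run:
```python
from h import *
a=cv2.imread('pics/t0.png')[160:310,150:350];b=cv2.imread('pics/s0.png')[140:290,120:320]
cv2.imwrite('pics/crop.png',np.vstack([cv2.resize(a,(400,300),interpolation=2),cv2.resize(b,(400,300),interpolation=2)]))
```

```text
(no output)
```

View pics/crop.png

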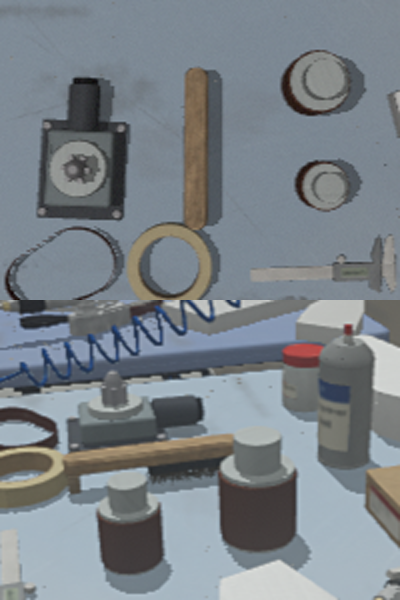

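The top view shows two drums. The one at about row 251, col 308 is narrower and shorter, so it is the 60 mm drum. The one at about (201, 308) is the larger look-alike. The crop confirms this: the small drum is at crop (325,185) in the top view and (130,520) in the side view. The brush lies at top col ~248, and the spindle unit at about (244,187). I'll now work out the moves.

```bash
cat >> h.py <<'E'
from scipy.spatial.transform import Rotation as R
np.set_printoptions(precision=4,suppress=True)
def plan(p):
    s=arm.observe(); M=R.from_rotvec(s['ee_rot']).as_matrix()
    print('tool shift',M.T@(np.array(p)-s['position']),'tool x',M[:,0],'y',M[:,1],'z',M[:,2],'q',s['joints'],'t',s['clock'])
def tri(q,near,z0):
    from scipy.optimize import least_squares
    pts=[]
    for n in('top','side'):
        for r in arm.place_of(n,q):
            p=at(n,r['point'],z0)
            if np.hypot(*(p[:2]-near[:2]))<.05: pts.append((n,np.array(r['point'])));break
    f=lambda X:np.concatenate([np.array(proj(n,X))-rc for n,rc in pts])
    r=least_squares(f,[*near,z0]);print(q,r.x,r.fun)
E
python3 - <<'E'
from h import *
arm.get_image('top');arm.get_image('side')
tri('drum_center',(.456,-.162),.0425);tri('nose_top',(.467,.13),.086);tri('spline_end',(.467,.13),.07);tri('seat',(.467,.13),.046)
plan((.456,-.162,.40))
s=arm.observe();M=np.eye(4);M[:3,:3]=R.from_rotvec(s['ee_rot']).as_matrix();M[:3,3]=s['position']
print(np.linalg.inv(M)@np.array(arm.get_calibration('wrist')['pose']))
E
```

```text
drum_center [ 0.4521 -0.1613  0.0388] [ 1.7207 -0.1848 -0.065   1.306 ]
nose_top [0.4688 0.1347 0.0834] [ 0.6746 -0.0651 -0.0286  0.7307]
spline_end [0.4705 0.1302 0.0655] [-0.1414  0.0139  0.0062 -0.1505]
seat [0.473  0.1357 0.0487] [ 1.3346 -0.134  -0.0606  1.4107]
tool shift [ 0.335  -0.2758  0.0047] tool x [ 0.894   0.4481 -0.    ] y [ 0.4481 -0.894   0.    ] z [-0. -0. -1.] q [ 1.0034  0.4345  0.025   1.5732 -0.0116  1.134  -0.0751] t 1.1
[[ 0.0008  0.9518  0.3068  0.0829]
 [ 1.     -0.0007 -0.0004 -0.0004]
 [-0.0001  0.3068 -0.9518  0.0201]
 [ 0.      0.      0.      1.    ]]
```

```bash
python3 -m inch '0.037 -0.03 0 0 0.09;0.074 -0.06 0 0 0.09;0.11 -0.09 0 0 0.09;0.148 -0.12 0 0 0.09;0.185 -0.15 0 0 0.09' && python3 -m inch '0.037 -0.03 0.03 0 0.09;0.074 -0.06 0.06 0 0.09;0.11 -0.09 0.08 0 0.09;0.12 -0.115 0.08 0 0.09;0.12 -0.115 0.08 0 0.09'
python3 - <<'E'
from h import *
plan((.454,-.162,.23+.0))
snap('wrist','w1.png')
for q,z in (('drum_center',.0425),('drum_bore',0)):
    for r in arm.place_of('wrist',q): print(q,r['conf'],r['point'],at('wrist',r['point'],z))
E
```

```text
clock: 1.6
position: [0.3788, -0.3399, 0.405]
ee_rot: [3.057, 0.723, 0.001]
force: [1.9, -0.5, -0.8]
width: 0.982
gripper_force: 0.0
clock: 2.1
position: [0.4345, -0.1798, 0.3237]
ee_rot: [-3.051, -0.735, 0.002]
force: [-0.6, -0.3, -0.4]
width: 0.982
gripper_force: 0.0
tool shift [ 0.0255 -0.0067  0.0938] tool x [ 0.8904  0.4551 -0.0003] y [ 0.4551 -0.8904 -0.0033] z [-0.0018  0.0028 -1.    ] q [ 0.4119  0.29   -0.1622  2.0289  0.0596  0.8296 -0.8823] t 2.1
drum_center 0.72 [172.6, 259.0] [ 0.4515 -0.1746  0.0425]
```

View pics/w1.png

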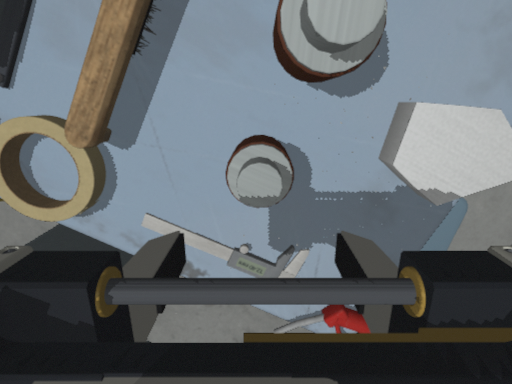

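The small drum is in the centre: its collar-top disc is at about (181,262) and its flange disc at about (174,260). The big drum is at (25,330).

Run:
```python
from h import *
im=cv2.imread('pics/w1.png')
p=at('wrist',(181,262),.085);print(p,at('wrist',(173,260),.06))
cx=[]
for z,r in((.085,.018),(.06,.03),(0,.03)):
    pts=np.array([proj('wrist',(p[0]+r*np.cos(t),p[1]+r*np.sin(t),z))[::-1] for t in np.linspace(0,6.28,60)])
    cv2.polylines(im,[np.int32(pts*8)],True,(0,255,0),1,cv2.LINE_AA,3)
cv2.imwrite('pics/w1c.png',cv2.resize(im[110:230,190:340],(600,480),interpolation=0))
plan((*p[:2],.26));plan((*p[:2],.233))
```

```text
[ 0.4557 -0.1765  0.085 ] [ 0.4553 -0.175   0.06  ]
tool shift [0.0235 0.0015 0.065 ] tool x [0.8939 0.4482 0.    ] y [ 0.4482 -0.8939  0.0007] z [ 0.0004 -0.0006 -1.    ] q [ 0.4178  0.2896 -0.1559  2.0253  0.0608  0.8305 -0.8789] t 2.25
tool shift [0.0235 0.0014 0.092 ] tool x [0.8939 0.4482 0.    ] y [ 0.4482 -0.8939  0.0007] z [ 0.0004 -0.0006 -1.    ] q [ 0.4178  0.2896 -0.1559  2.0253  0.0608  0.8305 -0.8789] t 2.25
```

View pics/w1c.png

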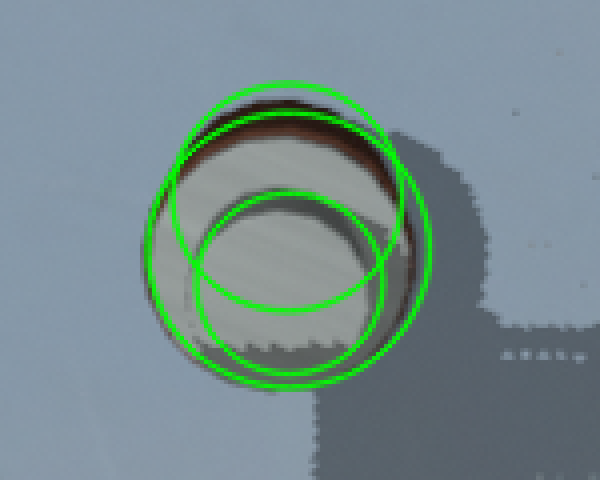

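```bash
python3 -m inch '0.022 0 0.02 0 0.09;0.022 0 0.035 0 0.09;0.022 0 0.035 0 0.09;0.022 0 0.035 0 0.09'
python3 - <<'E'
from h import *
print(at('top',(253,314),.085))
im=snap('wrist','w2.png')[:,:,::-1].copy()
p=(.4555,-.176)
for z,r in((.085,.018),(.06,.03),(0,.03)):
    pts=np.array([proj('wrist',(p[0]+r*np.cos(t),p[1]+r*np.sin(t),z))[::-1] for t in np.linspace(0,6.28,60)])
    cv2.polylines(im,[np.int32(pts*8)],True,(0,255,0),1,cv2.LINE_AA,3)
c=np.int32(proj('wrist',(*p,.07)))
cv2.imwrite('pics/w2c.png',cv2.resize(im[c[0]-75:c[0]+75,c[1]-100:c[1]+100],(800,600),interpolation=0));print(c)
plan((*p,.233))
E
```

```text
clock: 2.65
position: [0.4534, -0.1766, 0.2901]
ee_rot: [3.058, 0.72, -0.001]
force: [-0.5, 0.1, 0.4]
width: 0.977
gripper_force: 0.0
[ 0.4532 -0.166   0.085 ]
[216 260]
tool shift [0.002  0.0004 0.0574] tool x [0.8948 0.4464 0.0001] y [ 0.4464 -0.8948  0.0008] z [ 0.0005 -0.0007 -1.    ] q [ 0.3838  0.3589 -0.1555  2.0297  0.08    0.7579 -0.9282] t 2.7
```

View pics/w2c.png

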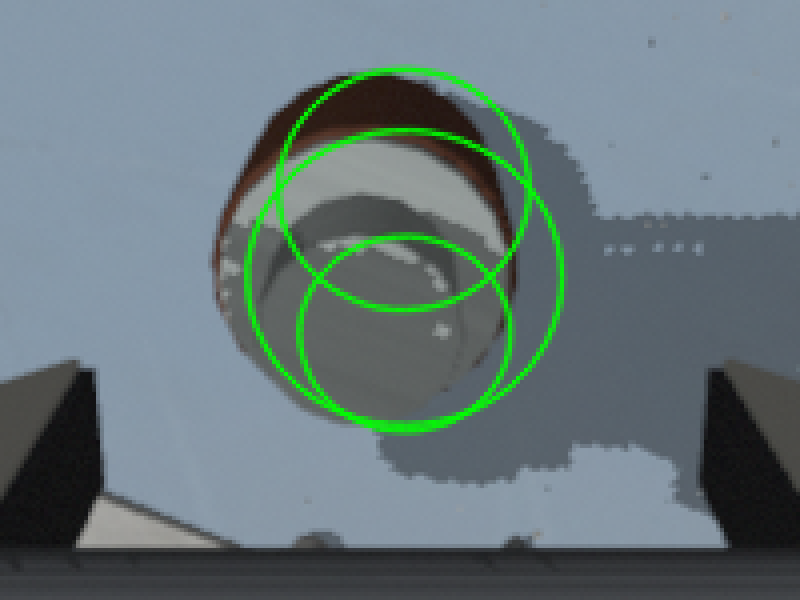

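The drum really sits about 10 px (~8 mm) left of the overlay, at roughly (0.452, -0.169), between fingers centred at crop col 404. The fingertips have to stay above the flange (z 0.060), so I'll use TCP z ≈ 0.243.

```bash
python3 -m inch '0.002 -0.0075 0 0 0.09;0.002 -0.0075 0.024 0 0.09;0.002 -0.0075 0.046 0 0.09;0.002 -0.0075 0.046 0 0.09;0.002 -0.0075 0.046 0 0.09' && python3 -m inch '0 0 0 0 0.03;0 0 0 0 0.03;0 0 0 0 0.03;0 0 0 0 0.03;0 0 0 0 0.03' 40;python3 -m inch '0 0 0 0 0.03;0 0 0 0 0.03;0 0 0 0 0.03;0 0 0 0 0.03;0 0 0 0 0.03' 40
python3 - <<'E'
from h import *
s=arm.observe();print(s['force'],s['ft_torque'])
snap('wrist','w3.png')
E
```

```text
clock: 3.2
position: [0.4521, -0.1675, 0.2444]
ee_rot: [-3.057, -0.723, 0.0]
force: [-0.5, 0.2, -0.3]
width: 0.98
gripper_force: 0.0
clock: 3.7
position: [0.4521, -0.1677, 0.2439]
ee_rot: [3.057, 0.723, 0.0]
force: [0.8, 0.3, -0.5]
width: 0.594
gripper_force: 0.0
clock: 4.2
position: [0.4522, -0.1678, 0.2437]
ee_rot: [3.057, 0.723, 0.0]
force: [0.9, -1.3, -0.9]
width: 0.382
gripper_force: 40.0
[ 0.8561 -1.3385 -0.9108] [-0.3433 -0.1525  0.0372]
```

View pics/w3.png

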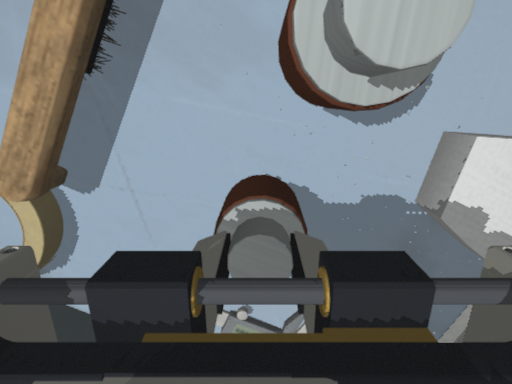

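The drum is gripped (35 mm opening): collar between the pads at about (250,260), abrasive far edge at row 176. I'll lift and compute the drum's offset along tool x.

```bash
python3 - <<'E'
from h import *
s=arm.observe();M=R.from_rotvec(s['ee_rot']).as_matrix();p=s['position']
for rc,z,r in(((176,260),0,.03),((178,264),0,.03),((196,260),.06,.03)):
    q=M.T@(at('wrist',rc,z)-p); print(rc,q[0]-r,q[1])
E
python3 -m inch '0 0 -0.03 0 0.03;0 0 -0.07 0 0.03;0 0 -0.11 0 0.03;0 0 -0.13 0 0.03;0 0 -0.13 0 0.03'
python3 - <<'E'
from h import *
plan((.407,.103,.375)); arm.get_image('wrist')
E
```

```text
(176, 260) -0.003524762449568595 -0.0002305852209469695
(178, 264) -0.005132847434180951 0.0029004158337590804
(196, 260) -0.0004170575246638178 -0.000258753744098977
clock: 4.75
position: [0.4526, -0.1676, 0.3761]
ee_rot: [3.055, 0.723, 0.006]
force: [-0.2, -0.6, -4.3]
width: 0.38
gripper_force: 40.0
tool shift [ 0.0805 -0.2624  0.0006] tool x [0.8939 0.4482 0.0033] y [ 0.4482 -0.8939  0.003 ] z [ 0.0043 -0.0012 -1.    ] q [ 0.3838  0.243  -0.1689  1.9392  0.0498  0.9588 -0.9147] t 4.75
```

```bash
python3 -m inch '0.012 -0.04 0 0 0.03;0.024 -0.08 0 0 0.03;0.036 -0.12 0 0 0.03;0.048 -0.16 0 0 0.03;0.06 -0.2 0 0 0.03' && python3 -m inch '0.01 -0.03 0 0 0.03;0.02 -0.062 0 0 0.03;0.02 -0.062 0 0 0.03;0.02 -0.062 0 0 0.03'
python3 - <<'E'
from h import *
snap('wrist','w4.png');plan((.47,.134,.35))
for q,z in (('nose_top',.086),('spline_end',.07),('seat',.046)):
    for r in arm.place_of('wrist',q): print(q,r['conf'],r['point'],at('wrist',r['point'],z))
E
```

```text
clock: 5.3
position: [0.4147, 0.0393, 0.3718]
ee_rot: [-3.057, -0.723, 0.006]
force: [1.2, 0.4, -3.2]
width: 0.381
gripper_force: 40.0
clock: 5.7
position: [0.4054, 0.1027, 0.372]
ee_rot: [3.056, 0.727, -0.005]
force: [-0.4, -0.6, -3.9]
width: 0.38
gripper_force: 40.0
tool shift [0.072  0.0001 0.022 ] tool x [ 0.8938  0.4485 -0.0031] y [ 0.4485 -0.8938 -0.0004] z [-0.0029 -0.0011 -1.    ] q [-0.0386  0.1637 -0.3761  2.0632  0.0745  0.9304 -1.5605] t 5.75
nose_top 0.76 [110.5, 262.8] [0.4727 0.1324 0.086 ]
spline_end 0.79 [109.8, 262.4] [0.473  0.1325 0.07  ]
seat 0.71 [108.8, 262.6] [0.4736 0.1323 0.046 ]
```

View pics/w4.png

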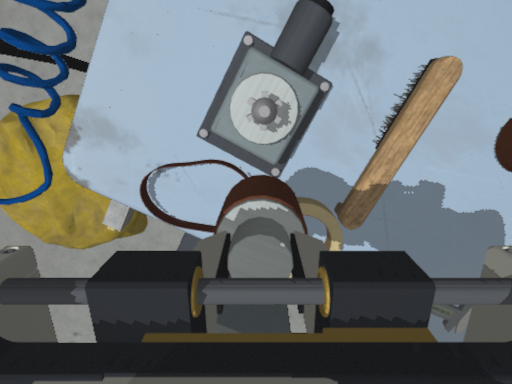

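Spindle nose seen at about (110,263), shoulder disc centred at (108,265), giving (0.473, 0.132). The held drum is unchanged in the grip. I'll move over the nose and come down.

```bash
python3 - <<'E'
from h import *
plan((.474,.1325,.336))
E
python3 -m inch '0.04 0 0 0 0.03;0.075 0 0 0 0.03;0.075 0 0.02 0 0.03;0.075 0 0.034 0 0.03;0.075 0 0.034 0 0.03'
python3 - <<'E'
from h import *
plan((.474,.1325,.336));a=snap('side','s5.png');b=snap('top','t5.png')
cv2.imwrite('pics/c5.png',cv2.resize(np.hstack([a[90:240,90:240],b[170:320,100:250]])[:,:,::-1],(800,400),interpolation=2))
E
```

```text
tool shift [0.0747 0.0023 0.0369] tool x [ 0.8948  0.4465 -0.0015] y [ 0.4465 -0.8948 -0.    ] z [-0.0013 -0.0006 -1.    ] q [-0.0373  0.1627 -0.3756  2.0621  0.0742  0.9308 -1.5608] t 5.9
clock: 6.4
position: [0.4728, 0.1347, 0.3376]
ee_rot: [3.057, 0.721, -0.007]
force: [-0.3, -0.7, -3.6]
width: 0.385
gripper_force: 40.0
tool shift [0.0001 0.0025 0.0016] tool x [ 0.8946  0.4468 -0.0044] y [ 0.4468 -0.8946 -0.0005] z [-0.0042 -0.0015 -1.    ] q [-0.0975  0.3237 -0.3618  1.9517  0.1443  0.8954 -1.6407] t 6.4
```

View pics/c5.png

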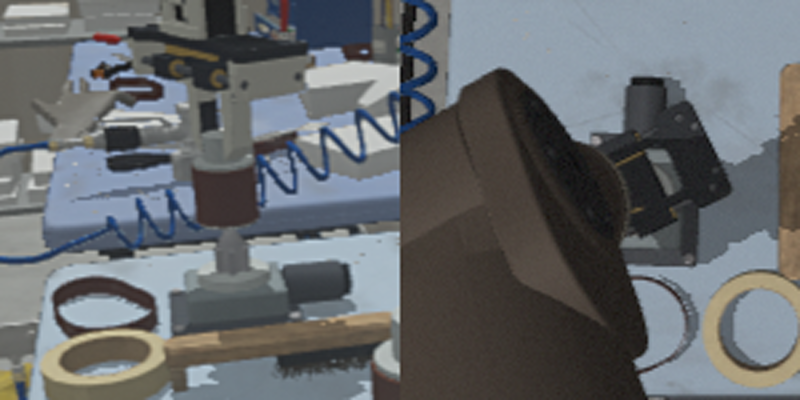

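Run:
```python
from h import *
for p in((.473,.132),(.476,.131)):
  for z in(.046,.08,.092,.122,.152): print(p,z,proj('side',(*p,z)))
im=cv2.imread('pics/s5.png').astype(int)
for row in range(150,203,4): print(row, im[row,155:205].mean(1).astype(int))
```

```text
(0.473, 0.132) 0.046 (np.float64(190.09777236166246), np.float64(177.16251988611796))
(0.473, 0.132) 0.08 (np.float64(177.62195759203533), np.float64(176.10993120266875))
(0.473, 0.132) 0.092 (np.float64(173.13933577986205), np.float64(175.73173089440803))
(0.473, 0.132) 0.122 (np.float64(161.7460950991503), np.float64(174.77047935053886))
(0.473, 0.132) 0.152 (np.float64(150.07845202043768), np.float64(173.78607638416293))
(0.476, 0.131) 0.046 (np.float64(190.10653070814396), np.float64(178.38357008607005))
(0.476, 0.131) 0.08 (np.float64(177.6293957954609), np.float64(177.34705883703452))
(0.476, 0.131) 0.092 (np.float64(173.14629046493002), np.float64(176.97463446731945))
(0.476, 0.131) 0.122 (np.float64(161.75179899790794), np.float64(176.0280615028321))
(0.476, 0.131) 0.152 (np.float64(150.0828424996146), np.float64(175.0586879439478))
150 [107 107 102  95  93  93  97 109 121 122 122 116 107 105 103 101 100  98
  99 100  99  98  97  99 104 115 123 124 119 108  84  61  61  75  88  98
 130 163 163 148 135 161 163 141  66 116 152 110  74  60]
154 [108 105 105 100  97  97  85  52  5
[... 1864 characters left out ...]
  96  95  91  89  90  93  94  96  92  96 120 156 184 185 185 185 169
 131 138 137 154 164  92  81  83  83  83  83  83  83  83]
194 [185 185 186 174 140 138 146 146 141 121 111 116 121 122 124 125 125 126
 126 126 127 127 127 127 126 125 125 124 122 117 111 104 103 102  99  99
 118 143 144 142 121  78  65  66  67  68  68  67  66  67]
198 [167 169 175 177 157 140 142 131 102  98  96 100 107 111 110 111 111 111
 110 110 111 112 110 109 107 107 106 108 105 100  96  96  95  95  95  93
  95 116 138 137 133 129 105  60  57  59  58  59  59  58]
202 [89 92 91 91 91 93 96 96 94 93 91 91 90 89 88 88 85 85 84 83 82 80 80 79
 79 80 79 79 78 78 77 78 79 78 78 79 78 79 78 78 78 79 75 62 54 54 55 53
 54 53]
```

```bash
python3 -m inch '0 0.0022 0 0 0.03;0 0.0022 0.006 0 0.03;0 0.0022 0.01 0 0.03;0 0.0022 0.012 0 0.03'; python3 -m inch '0 0 0.003 0 0.03;0 0 0.005 0 0.03;0 0 0.005 0 0.03'
python3 -c "
from h import *
plan((.474,.1325,.314));s=arm.observe();print(s['force'],s['ft_torque'])"
```

```text
clock: 6.9
position: [0.4741, 0.1339, 0.3274]
ee_rot: [3.057, 0.723, -0.0]
force: [0.4, 0.0, -3.5]
width: 0.382
gripper_force: 40.0
clock: 7.2
position: [0.4741, 0.1341, 0.3224]
ee_rot: [3.057, 0.724, -0.001]
force: [-0.9, -0.8, -3.2]
width: 0.386
gripper_force: 40.0
tool shift [-0.0008  0.0013  0.0084] tool x [ 0.8939  0.4483 -0.0005] y [ 0.4483 -0.8939 -0.0001] z [-0.0005 -0.0002 -1.    ] q [-0.1006  0.3434 -0.3577  1.9686  0.1566  0.8564 -1.6481] t 7.2
[-0.9472 -0.7965 -3.2312] [-0.0368  0.0252  0.0015]
```

```bash
python3 -m inch '0 0.0008 0.002 0 0.03;0 0.0008 0.003 0 0.03;0 0.0008 0.003 0 0.03'; python3 -m inch '0 0 0.002 0 0.03;0 0 0.003 0 0.03;0 0 0.003 0 0.03';python3 -m inch '0 0 0.001 0 0.03;0 0 0.002 0 0.03;0 0 0.002 0 0.03'
python3 -c "
from h import *
plan((.474,.1325,.314));s=arm.observe();print(s['force'],s['ft_torque'])"
```

```text
clock: 7.5
position: [0.4746, 0.1333, 0.3196]
ee_rot: [3.057, 0.723, -0.0]
force: [-0.3, -0.0, -3.6]
width: 0.382
gripper_force: 40.0
clock: 7.8
position: [0.4744, 0.1333, 0.3165]
ee_rot: [3.057, 0.724, -0.001]
force: [-1.8, 0.3, -4.3]
width: 0.386
gripper_force: 40.0
clock: 8.1
position: [0.4745, 0.1333, 0.3146]
ee_rot: [3.057, 0.723, -0.001]
force: [-1.8, 0.1, -4.0]
width: 0.382
gripper_force: 40.0
tool shift [-0.0008  0.0005  0.0006] tool x [ 0.8939  0.4482 -0.0003] y [ 0.4482 -0.8939 -0.0001] z [-0.0003 -0.0001 -1.    ] q [-0.1021  0.3538 -0.3551  1.9772  0.1627  0.838  -1.6523] t 8.1
[-1.7878  0.0786 -3.9853] [0.0771 0.4461 0.0188]
```

```bash
python3 -m inch '-0.0007 0 0.001 0 0.03;-0.0007 0 0.0015 0 0.03;-0.0007 0 0.0015 0 0.03';python3 -m inch '0 0 0.001 0 0.03;0 0 0.0015 0 0.03;0 0 0.0015 0 0.03'
python3 -c "
from h import *
plan((.474,.1325,.314));s=arm.observe();print(s['force'],s['ft_torque'])"
```

```text
clock: 8.4
position: [0.4741, 0.1331, 0.3133]
ee_rot: [-3.057, -0.723, -0.001]
force: [-0.3, 0.6, -3.5]
width: 0.378
gripper_force: 40.0
clock: 8.7
position: [0.4746, 0.1334, 0.3128]
ee_rot: [-3.057, -0.723, -0.004]
force: [-1.5, 0.9, 8.4]
width: 0.382
gripper_force: 40.0
tool shift [-0.001   0.0006 -0.0012] tool x [0.8939 0.4482 0.0025] y [ 0.4482 -0.8939  0.0003] z [ 0.0024  0.0008 -1.    ] q [-0.1028  0.3555 -0.3545  1.9801  0.1647  0.8307 -1.6542] t 8.7
[-1.5243  0.8892  8.3782] [ 0.0988  0.5955 -0.0065]
```

```bash
python3 -m inch '0 0 0.0002 0.04 0.03;0 0 0.0002 0.08 0.03;0 0 0.0002 0.1 0.03;0 0 0.0002 0.1 0.03';python3 -m inch '0 0 0 0.04 0.03;0 0 0 0.08 0.03;0 0 0 0.1 0.03;0 0 0 0.1 0.03'
python3 -c "
from h import *
s=arm.observe();print(s['position'],s['force'],s['ft_torque'],s['joints'][6])"
```

```text
clock: 9.1
position: [0.4742, 0.1332, 0.3118]
ee_rot: [-3.089, -0.57, -0.001]
force: [-1.8, 0.8, -2.8]
width: 0.385
gripper_force: 40.0
clock: 9.5
position: [0.4738, 0.1329, 0.3111]
ee_rot: [3.114, 0.415, -0.001]
force: [-1.3, -0.0, -4.5]
width: 0.377
gripper_force: 40.0
[0.4738 0.1329 0.3111] [-1.2579 -0.0339 -4.5245] [0.1111 0.1376 0.0016] -1.8319405827145057
```

```bash
python3 -m inch '0 0 0.001 0 0.03;0 0 0.001 0 0.03';python3 -m inch '0 0 0.001 0 0.03;0 0 0.001 0 0.03'
python3 -c "
from h import *
s=arm.observe();print(s['position'],s['force'],s['ft_torque'],s['joints'][6])"
```

```text
clock: 9.7
position: [0.4739, 0.133, 0.3103]
ee_rot: [3.114, 0.416, -0.0]
force: [0.0, 0.7, -4.1]
width: 0.383
gripper_force: 40.0
clock: 9.9
position: [0.4739, 0.133, 0.3094]
ee_rot: [3.114, 0.415, -0.0]
force: [-0.3, -0.2, -3.9]
width: 0.384
gripper_force: 40.0
[0.4739 0.133  0.3094] [-0.3339 -0.1723 -3.9177] [0.1678 0.1811 0.0092] -1.833470242102193
```

```bash
python3 -m inch '0 0 0.001 0 0.03;0 0 0.002 0 0.03;0 0 0.002 0 0.03';python3 -m inch '0 0 0.001 0 0.03;0 0 0.002 0 0.03;0 0 0.002 0 0.03'
python3 -c "
from h import *
s=arm.observe();print(s['position'],s['force'],s['ft_torque'],s['joints'][6])"
```

```text
clock: 10.2
position: [0.4739, 0.133, 0.3074]
ee_rot: [3.114, 0.415, -0.0]
force: [0.3, -0.4, -3.8]
width: 0.377
gripper_force: 40.0
clock: 10.5
position: [0.4739, 0.133, 0.3054]
ee_rot: [3.114, 0.415, -0.0]
force: [-0.1, 1.4, -4.1]
width: 0.384
gripper_force: 40.0
[0.4739 0.133  0.3054] [-0.0552  1.3622 -4.0501] [ 0.2429  0.1548 -0.0146] -1.836443257217788
```

The teeth have meshed. Now I'll slide it home in small steps.

```bash
python3 -m inch '0 0 0.002 0 0.03;0 0 0.004 0 0.03;0 0 0.004 0 0.03';python3 -m inch '0 0 0.002 0 0.03;0 0 0.004 0 0.03;0 0 0.004 0 0.03'
python3 -c "
from h import *
s=arm.observe();print(s['position'],s['force'],s['ft_torque'],s['joints'][6])"
```

```text
clock: 10.8
position: [0.4739, 0.133, 0.3012]
ee_rot: [3.114, 0.415, -0.001]
force: [-0.8, 0.3, -4.5]
width: 0.383
gripper_force: 40.0
clock: 11.1
position: [0.4739, 0.133, 0.2972]
ee_rot: [3.114, 0.415, -0.0]
force: [-0.0, 0.8, -4.7]
width: 0.381
gripper_force: 40.0
[0.4739 0.133  0.2972] [-0.0405  0.7744 -4.6744] [0.2176 0.1726 0.0101] -1.8419669872403395
```

```bash
python3 -m inch '0 0 0.002 0 0.03;0 0 0.004 0 0.03;0 0 0.004 0 0.03';python3 -m inch '0 0 0.001 0 0.03;0 0 0.0025 0 0.03;0 0 0.0025 0 0.03'
python3 -c "
from h import *
s=arm.observe();print(s['position'],s['force'],s['ft_torque'],s['joints'][6])"
```

```text
clock: 11.4
position: [0.4739, 0.133, 0.2932]
ee_rot: [3.114, 0.415, -0.0]
force: [0.1, -0.1, -4.3]
width: 0.382
gripper_force: 40.0
clock: 11.7
position: [0.4739, 0.133, 0.2908]
ee_rot: [3.114, 0.415, -0.0]
force: [-0.6, 0.6, -3.2]
width: 0.383
gripper_force: 40.0
[0.4739 0.133  0.2908] [-0.5669  0.6366 -3.1933] [0.2128 0.2306 0.0238] -1.8465400531328249
```

```bash
python3 -m inch '0 0 0.0007 0 0.03;0 0 0.0007 0 0.03';python3 -m inch '0 0 0.0007 0 0.03;0 0 0.0007 0 0.03'; python3 -m inch '0 0 0.0004 0 0.03;0 0 0.0004 0 0.03'
```

```text
clock: 11.9
position: [0.474, 0.133, 0.2903]
ee_rot: [3.114, 0.415, -0.0]
force: [-0.2, 1.9, -3.6]
width: 0.379
gripper_force: 40.0
clock: 12.1
position: [0.474, 0.133, 0.2898]
ee_rot: [3.114, 0.415, 0.0]
force: [-0.8, -0.2, -0.3]
width: 0.386
gripper_force: 40.0
clock: 12.3
position: [0.4741, 0.133, 0.2897]
ee_rot: [3.114, 0.414, 0.001]
force: [-4.0, -1.0, 5.4]
width: 0.38
gripper_force: 40.0
```

It contacts at z = 0.2897, which matches home (0.2437 + 0.046). I'll release and retreat.

```bash
python3 -m inch '0 0 0 0 0.05;0 0 0 0 0.05;0 0 0 0 0.07;0 0 0 0 0.07;0 0 0 0 0.07'; python3 -m inch '0 0 0 0 0.08;0 0 0 0 0.08;0 0 -0.01 0 0.08;0 0 -0.03 0 0.08;0 0 -0.06 0 0.08' ; python3 -m inch '0 0 -0.04 0 0.08;0 0 -0.07 0 0.08;0 0 -0.07 0 0.08;0 0 -0.07 0 0.08'
python3 - <<'E'
from h import *
a=snap('side','s9.png');b=snap('wrist','w9.png')
cv2.imwrite('pics/c9.png',np.hstack([cv2.resize(a[110:260,110:260],(400,400),interpolation=2),cv2.resize(b[80:330,130:380],(400,400),interpolation=2)])[:,:,::-1])
E
```

```text
clock: 12.8
position: [0.4741, 0.133, 0.2892]
ee_rot: [3.114, 0.415, 0.0]
force: [0.7, 0.2, 0.2]
width: 0.74
gripper_force: 0.0
clock: 13.3
position: [0.4735, 0.1329, 0.3494]
ee_rot: [3.114, 0.415, -0.004]
force: [0.6, -0.1, 0.4]
width: 0.868
gripper_force: 0.0
clock: 13.7
position: [0.4739, 0.133, 0.4202]
ee_rot: [-3.114, -0.414, -0.003]
force: [-0.5, -0.3, 0.1]
width: 0.872
gripper_force: 0.0
```

View pics/c9.png

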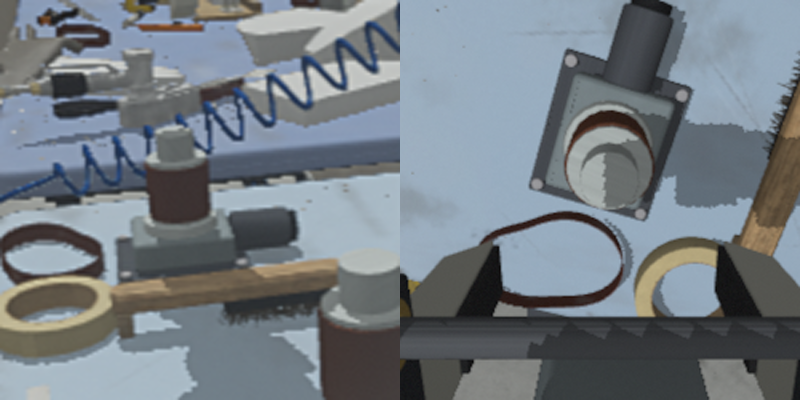

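The drum sits flush on the shoulder at crop (178,215) in the side view. It is upright and released, and the brush and the other things nearby haven't moved.

```bash
python3 -c "
from cell import arm
print(arm.sign_off())"
```

```text
the job is handed in; nothing more can be done
None
```

The small drum is meshed on the spindle, seated on the shoulder and released; the highest wrist-force readings were about 12 N of press, and I handed the job in at about 14 s.

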